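Two medal blanks into the square pot, then turn it to the pin and hold

ROBOT

A 6-joint arm with a two-finger parallel gripper is mounted at the origin on the work surface. World frame = base frame: x ahead of the robot, y to its left, z up, the work surface at z = 0. Lengths are in m, angles in rad, forces in N, time in s.
With the tool pointing down it reaches from about 0.35 to 0.725 m from the base axis. Payload 6 kg.
Tool frame: the origin (TCP) lies at the very end of the fingers, on their centre line; the grasp point (between the pads) lies 19 mm behind it (manip.grip_depth is the distance from the TCP to the grasp point, in m); z points along the fingers, y is the direction in which the jaws open and shut (so a half turn about z gives the same grasp; the last joint's range is limited). The gripper opens to 85 mm and grips with 20 to 120 N. Pads are 22 mm wide; open, the fingers measure 114 mm over their backs; the gripper's body (76 mm by 85 mm) begins 54 mm behind the grasp point. The pads swing forward as they close: fully open they stand 13 mm farther back than shut.
Start: joints at [1.443, 0.04, 0.085, 0, -1.615, -0.334], TCP at [0.267, 0.537, 0.231] pointing down, gripper open.
Joint ranges: [-2.56, 2.56], [-1.29, 2.01], [-1.08, 1.49], [-3.29, 1.98], [-2.81, -0.18], [-2.99, 2.99]. Speed limits (rad/s): [2.57, 2.57, 3.01, 3.14, 3.14, 3.14].

INTERFACE

Orientations are given as a unit quaternion [x, y, z, w].
In Python, from rig import manip, camera, calibration gives the robot as it stands.
- The arm moves only by the tool play_rows, never from a script. Its argument "plan" is a list of rows, each a list of 3 entries, a list of its own where there are three numbers: the shift along the tool's x, y, z in mm, then the turn, a rotation vector about the tool's x, y, z in degrees, then the closure, from -1 (fully open) to 1 (shut). In form: [[[tx, ty, tz], [rx, ry, rz], claw], ...]. A call has 1 to 12 rows; each row is the pose to reach, as a shift and turn from the pose commanded when the call began, along the tool's axes at that moment; what a row does not reach only later rows make up. A row lasts 1/10 s, in which the tool goes at most 50 mm and 8.59 degrees, less where a joint would pass 70% of its speed; a pose out of reach is approached as far as the arm can. A call with a gripper value outside its range is refused whole. The fingers move at their own pace and stop on an object; the grip force is fixed at half the most. Time passes only in rows, so rows that repeat a pose let the fingers close. It gives the time, the measured TCP pose, the force and the opening at its end, in the units of the state.
- manip.observe(): the state, without advancing time (a new reading comes with each control period).
- camera(name): name is "scene" or "top" or "wrist"; returns the picture (400x640x3 uint8, red, green, blue); there is no depth.
- calibration(name): a dict with "fovy" (degrees; the focal length in pixels is half the picture's height over the tangent of half this angle, whatever the lens; pixels are square), "cx", "cy" (the principal point, pixels), "R" (3x3) and "t" (3): a world point X has camera coordinates R X + t. Camera axes: x right, y down, z forward; pixel columns grow to the right and rows downward; lengths in m; the calibration is good to about 2 mm. The wrist camera is an equidistant fisheye: a pixel r from the principal point sees the ray r / f radians off the axis. A picture is of the moment at which its call begins: read the wrist's pose just before it. calibration takes no time and is no camera call; for the wrist camera it gives the pose at the moment of the call.
- manip.finish_job(): hands the job in, once; it reports no verdict.
The state is a dict: "clock": time; "qpos": joint angles; "joint_velocities": joint speeds; "joint_efforts": joint torques, N m; "tool_pos": TCP position; "eef_rot": TCP orientation; "contact_force": force on the tool from outside, world axes, zero at the start; "wrist_torque": the same for the moment, N m; "gripper_width": opening from 0.0 (shut) to 1.0 (fully open).
Only numpy, scipy, OpenCV 4.12 (cv2) and the standard library are available. Lean on these libraries where they do the work, as an engineer would, in place of code of your own. Each camera call takes 0.05 s, during which the arm holds its last target.

TASK

At the engraver's bench, move exactly two of the four brass medal blanks from the wooden board into the square pot on the turntable, leaving the other two blanks on the board, and the loupe, bottle and brush where they are. Then turn the turntable by one of its upright pegs until the square pot stands in front of the index pin on the base, and hold it still there. Do not let go: the program finishes while still gripping the peg.

Things in the scene. Friction and masses are not known exactly. Their poses are not given: they have to be found in the camera images.
- turntable_base: Fixed dark steel round base under the turntable, diameter 200 mm, 20 mm high, with a tongue 44 mm wide and 16 mm high that reaches 205 mm out from the turning axis and carries the index pin. Origin on the turning axis at bench level, z up; its own -x axis points along the tongue to the pin. It stands left or right on the bench, the board on the other side.
- index_pin (a point): Top of the short upright steel index pin (14 mm in diameter, top 48 mm above the bench) on the tongue of the base, 160 mm from the turning axis, just outside the plate's rim. The square pot must come to stand on the line from the turning axis to this pin.
- carousel: Turntable: round aluminium plate, diameter 250 mm, 8 mm thick, with four steel pots (one square, three round) 80 mm from the axis and four pegs between them. Turns freely either way, over a full turn (friction 0.05 N m, stays where left). Origin on the axis at the plate's underside, 20 mm above the bench, z up; its -x axis points to the square pot. Starts over 50 degrees from the pin, either side.
- square_pot (a point): Centre of the inner floor of the one square pot, the only empty one: 70 mm by 70 mm outside, 64 mm inside, sides along the turntable's x and y axes, floor 31 mm and rim 54 mm above the bench, 80 mm from the turning axis. The three round pots are 68 mm across, as high, and hold small parts.
- peg0 (a point): Upright round steel peg of the turntable, 14 mm in diameter, 60 mm high above the plate (top 88 mm above the bench), 105 mm from the turning axis. This point is on its axis, 15 mm below its top, a good place to grip it. Anticlockwise seen from above, peg0 is 45 degrees past the square pot, each next peg 90 degrees on. All are alike, any may be used.
- peg1 (a point): Upright round steel peg of the turntable, 14 mm in diameter, 60 mm high above the plate (top 88 mm above the bench), 105 mm from the turning axis. This point is on its axis, 15 mm below its top, a good place to grip it. Anticlockwise seen from above, peg0 is 45 degrees past the square pot, each next peg 90 degrees on. All are alike, any may be used.
- peg2 (a point): Upright round steel peg of the turntable, 14 mm in diameter, 60 mm high above the plate (top 88 mm above the bench), 105 mm from the turning axis. This point is on its axis, 15 mm below its top, a good place to grip it. Anticlockwise seen from above, peg0 is 45 degrees past the square pot, each next peg 90 degrees on. All are alike, any may be used.
- peg3 (a point): Upright round steel peg of the turntable, 14 mm in diameter, 60 mm high above the plate (top 88 mm above the bench), 105 mm from the turning axis. This point is on its axis, 15 mm below its top, a good place to grip it. Anticlockwise seen from above, peg0 is 45 degrees past the square pot, each next peg 90 degrees on. All are alike, any may be used.
- board: Fixed wooden board with a dark rubber face, 170 mm by 170 mm and 10 mm high (top 10 mm above the bench), on which the four blanks lie spread out, about 90 mm apart in two rows of two. Origin at the centre of its underside, sides along its x and y axes.
- blank0_centre (a point): Brass medal blank, a plain disc 36 mm in diameter and 8 mm thick, about 65 g, lying flat on the wooden board. This point is its centre, half-way up. All four are alike and any two will do.
- blank1_centre (a point): Brass medal blank, a plain disc 36 mm in diameter and 8 mm thick, about 65 g, lying flat on the wooden board. This point is its centre, half-way up. All four are alike and any two will do.
- blank2_centre (a point): Brass medal blank, a plain disc 36 mm in diameter and 8 mm thick, about 65 g, lying flat on the wooden board. This point is its centre, half-way up. All four are alike and any two will do.
- blank3_centre (a point): Brass medal blank, a plain disc 36 mm in diameter and 8 mm thick, about 65 g, lying flat on the wooden board. This point is its centre, half-way up. All four are alike and any two will do.
- loupe: Bystander: black eye loupe, a stubby cylinder 34 mm in diameter and 36 mm high, standing at the far side. Origin at the centre of its underside.
- oil_bottle: Bystander: amber glass bottle 40 mm in diameter and 85 mm high, standing at the far side. Origin at the centre of its underside.
- chip_brush: Bystander: hand brush about 150 mm long lying at the far side. Origin below its middle.

How it is judged:
By the outcome, as a careful person would: the job done as asked, in the order asked, and still so for the second after the job is handed in, while the arm keeps its last pose, push and grip.
It also fails if it takes over 67 s, if anything falls off the work surface, if the arm or the gripper's body presses on something with over 40 N, if the wrist force passes 120 N, or if a joint passes its speed limit or range.

## Working session

There is one attempt and no reset: what is moved stays moved. The work goes in short steps, Python scripts to look and compute and a tool call to move; the robot and the scene stay as the last step left them, time stands still between calls to the robot, and variables do not carry over. Pictures are saved under pics/ and viewed, and the job is handed in when it is done.

Besides the shell and the picture viewer there is one more tool, called after "Call:" as a command line: name --argument value ..., lists and objects as JSON in quotes. play_rows: Moves the arm, as the interface text tells. Its arguments: {"type":"object","properties":{"plan":{"type":"array","items":{"type":"array"}}},"required":["plan"]}

```bash
mkdir -p pics; ls; python3 - <<'E'
from rig import manip,camera,calibration
import cv2
print(manip.observe())
for n in("scene","top","wrist"):
    c=calibration(n);print(n,c)
    cv2.imwrite(f"pics/{n}0.png",camera(n)[:,:,::-1])
E
```

```text
pics
{'clock': 0.0, 'qpos': array([ 1.44274070e+00,  4.08318161e-02,  8.38180645e-02, -4.73793627e-04,
       -1.61549568e+00, -3.33723701e-01]), 'joint_velocities': array([ 8.44562830e-04,  6.72118484e-05, -5.03370043e-05, -6.22008815e-04,
       -8.82324279e-04, -1.18690585e-03]), 'joint_efforts': array([ 4.36065839e-04, -3.68194413e+01,  3.47434008e+01,  6.93285227e+00,
       -5.20783840e-03,  4.95889282e-06]), 'tool_pos': array([0.26708957, 0.53691191, 0.23026953]), 'eef_rot': array([ 9.73465178e-01, -2.28833470e-01, -1.47491077e-04,  8.76324557e-04]), 'contact_force': array([-0.35226354, -0.34007859, -0.63873089]), 'wrist_torque': array([ 0.02779946, -0.01975291, -0.00950378]), 'gripper_width': 0.999350145040122}
scene {'fovy': 50.15872422456376, 'cx': 317.11283882088753, 'cy': 200.38366552756924, 'R': array([[ 0.79203785,  0.61018726, -0.01864284],
       [ 0.4456135 , -0.59875073, -0.66552699],
       [-0.4172585 ,  0.51881506, -0.74614092]]), 't': array([-0.45377207, -0.20564554,  1.44889831])}
top {'fovy': 46.94330856014583, 'cx': 321.21060515833767, 'cy': 196.707316059083, 'R': array([[ 0.07612265, -0.99709458,  0.00278353],
       [-0.97422644, -0.07497071, -0.21274925],
       [ 0.21233981,  0.01348325, -0.97710286]]), 't': array([-0.03977868,  0.58012844,  0.9103243 ])}
wrist {'fovy': 65.70646984690485, 'cx': 317.7987361594044, 'cy': 198.77631592322527, 'R': array([[-0.44615278, -0.89495559,  0.00148179],
       [-0.86093346,  0.42964309,  0.27239749],
       [-0.24442029,  0.12025518, -0.96218367]]), 't': array([ 0.5989375 , -0.03712996,  0.37825329])}
```

View pics/scene0.png

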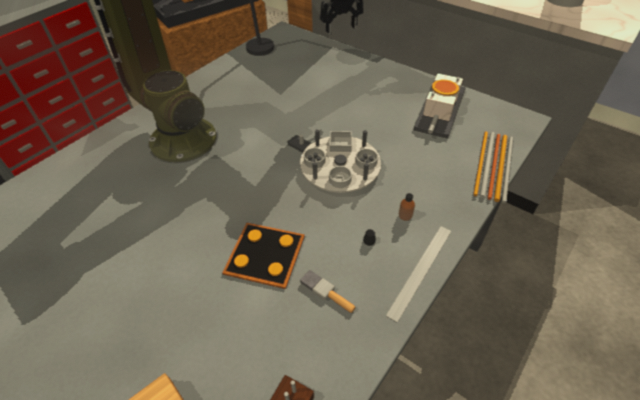

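View pics/top0.png

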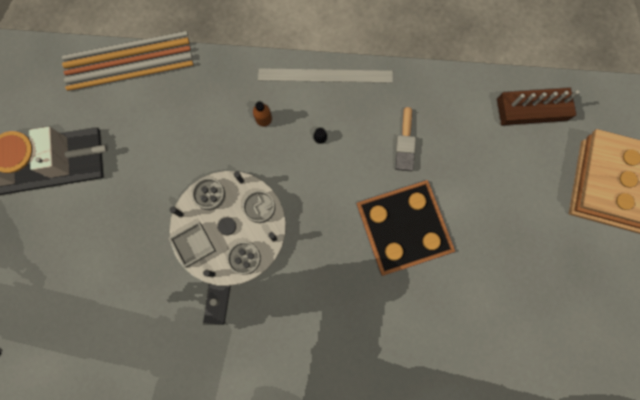

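View pics/wrist0.png

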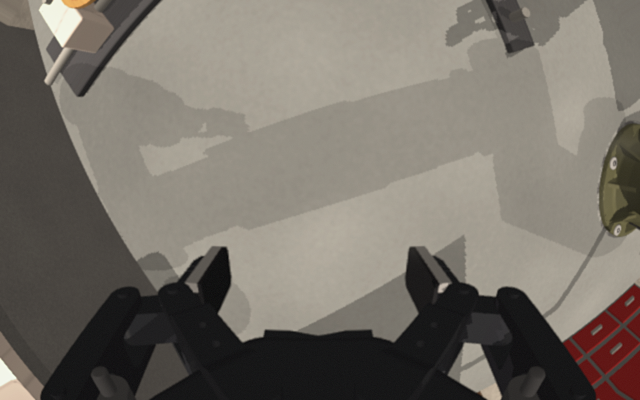

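The top view shows the turntable around (227,227), the pin tongue pointing down to about (217,305), the square pot at about (194,243), and the board at about (405,227) with blanks near (378,214), (417,201), (431,241) and (394,251). Next I'll enlarge these areas.

```bash
python3 - <<'E'
import cv2
a=cv2.imread("pics/top0.png")
cv2.imwrite("pics/c1.png",cv2.resize(a[165:330,160:300],None,fx=3.6,fy=3.6,interpolation=cv2.INTER_CUBIC))
cv2.imwrite("pics/c2.png",cv2.resize(a[175:280,350:460],None,fx=5,fy=5,interpolation=cv2.INTER_CUBIC))
E
```

```text
(no output)
```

View pics/c1.png

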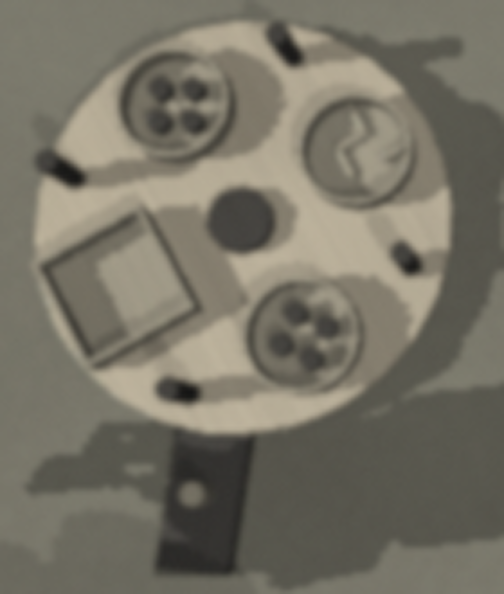

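View pics/c2.png

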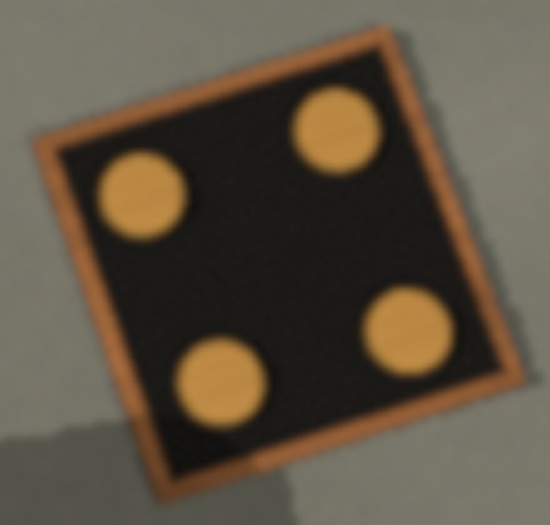

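```bash
cat > h.py <<'E'
import numpy as np
from rig import manip,camera,calibration
def ray(n,uv,c=None):
    c=c or calibration(n); f=200/np.tan(np.radians(c["fovy"])/2)
    x=(uv[0]-c["cx"])/f; y=(uv[1]-c["cy"])/f
    if n=="wrist":
        r=np.hypot(x,y); d=np.array([x/r*np.sin(r),y/r*np.sin(r),np.cos(r)]) if r>0 else np.array([0,0,1.])
    else: d=np.array([x,y,1])
    R=np.array(c["R"]); return -R.T@np.array(c["t"]),R.T@d
def atz(n,uv,z,c=None):
    o,d=ray(n,uv,c); return o+d*(z-o[2])/d[2]
def proj(n,X,c=None):
    c=c or calibration(n); f=200/np.tan(np.radians(c["fovy"])/2)
    p=np.array(c["R"])@X+c["t"]
    if n=="wrist":
        r=np.hypot(p[0],p[1]); th=np.arctan2(r,p[2]); return np.array([c["cx"]+f*th*p[0]/r,c["cy"]+f*th*p[1]/r])
    return np.array([c["cx"]+f*p[0]/p[2],c["cy"]+f*p[1]/p[2]])
E
python3 - <<'E'
from h import *
u=lambda p,o,s:((p[0]+.5)/s-.5+o[0],(p[1]+.5)/s-.5+o[1])
T=lambda p,z:atz("top",u(p,(160,165),3.6),z)
B=lambda p,z:atz("top",u(p,(350,175),5),z)
hub=T((241,220),.04);print("hub?",hub)
rim=[T(p,.028)[:2] for p in[(35,225),(452,225),(240,20),(222,436),(90,70),(395,370)]]
A=np.array([[2*p[0],2*p[1],1] for p in rim]);b=np.array([p@p for p in rim]);s=np.linalg.lstsq(A,b,rcond=None)[0]
c=s[:2];print("centre",c,"r",np.sqrt(s[2]+c@c))
for p in[(48,163),(280,34),(400,248),(167,389)]:
    q=T(p,.088)[:2];print("peg",q,np.linalg.norm(q-c),np.degrees(np.arctan2(*(q-c)[::-1])))
sq=[T(p,.054)[:2] for p in[(41,267),(137,207),(200,309),(95,367)]]
m=np.mean(sq,0);print("sq",sq,m,np.linalg.norm(m-c),np.degrees(np.arctan2(*(m-c)[::-1])))
q=T((191,493),.048)[:2];print("pin",q,np.linalg.norm(q-c),np.degrees(np.arctan2(*(q-c)[::-1])))
for p in[(142,195),(337,130),(221,382),(409,331)]:print("blank",B(p,.018))
co=[B(p,.01)[:2] for p in[(36,143),(388,28),(524,380),(163,500)]];print("board",co,np.mean(co,0),[np.linalg.norm(co[i]-co[i-1]) for i in range(4)])
E
```

```text
hub? [0.50770981 0.20126574 0.04      ]
centre [0.50949164 0.20370441] r 0.12748942818756698
peg [0.52520603 0.30384861] 0.10136963303675184 81.08200083573844
peg [0.61051593 0.18146654] 0.10344288185227414 -12.414194261529596
peg [0.49222315 0.10013649] 0.10499768952581472 -99.46617782245607
peg [0.40465793 0.22028784] 0.10613725345361726 171.01098488321836
sq [array([0.46958536, 0.31051821]), array([0.50877161, 0.2597362 ]), array([0.45247934, 0.21561426]), array([0.41496711, 0.27137635])] [0.46145086 0.26431126] 0.07733761489212364 128.40254665068804
pin [0.3491169  0.20909189] 0.16046520207753218 178.07598421336576
blank [ 0.56287536 -0.1218404   0.018     ]
blank [ 0.59859617 -0.20627973  0.018     ]
blank [ 0.48366974 -0.15991669  0.018     ]
blank [ 0.51194757 -0.24026065  0.018     ]
board [array([ 0.5842212, -0.0745876]), array([ 0.64901875, -0.22924499]), array([ 0.49548583, -0.29257975]), array([ 0.43201795, -0.13841369])] [ 0.54018593 -0.18370651] [np.float64(0.16504423616474362), np.float64(0.1676831216994961), np.float64(0.16608325815058014), np.float64(0.1667193597768892)]
```

```bash
cat >> h.py <<'E'
from scipy.spatial.transform import Rotation as Ro
def go(p,yaw=None):
    s=manip.observe();R=Ro.from_quat(s["eef_rot"]);
    y0=np.degrees(np.arctan2(*R.as_matrix()[:2,0][::-1]))
    yaw=y0 if yaw is None else yaw
    T=Ro.from_euler("z",yaw,degrees=True)*Ro.from_euler("x",180,degrees=True)
    print("t",s["clock"],"pos",s["tool_pos"].round(4),"yaw",round(y0,2),"F",s["contact_force"].round(1),"w",round(s["gripper_width"],3),"j6",round(s["qpos"][5],2))
    print("shift mm",(R.inv().apply(np.array(p)-s["tool_pos"])*1e3).round(1),"rot deg",np.degrees((R.inv()*T).as_rotvec()).round(2))
E
python3 -c "
from h import *
go([.4837,-.160,.15])
go([.4837,-.160,.15],-67)"
```

```text
t 0.15 pos [0.2672 0.537  0.2305] yaw -26.46 F [0.2 0.3 0.6] w 1.002 j6 -0.33
shift mm [504.4 527.4  81.3] rot deg [ 0.08 -0.01 -0.  ]
t 0.15 pos [0.2672 0.537  0.2305] yaw -26.46 F [0.2 0.3 0.6] w 1.002 j6 -0.33
shift mm [504.4 527.4  81.3] rot deg [ 7.000e-02 -3.000e-02  4.054e+01]
```

Call:
play_rows --plan '[[[504, 527, 81], [0, 0, 0], -1], [[504, 527, 81], [0, 0, 0], -1], [[504, 527, 81], [0, 0, 0], -1], [[504, 527, 81], [0, 0, 0], -1], [[504, 527, 81], [0, 0, 0], -1], [[504, 527, 81], [0, 0, 0], -1], [[504, 527, 81], [0, 0, 0], -1], [[504, 527, 81], [0, 0, 0], -1], [[504, 527, 81], [0, 0, 0], -1], [[504, 527, 81], [0, 0, 0], -1], [[504, 527, 81], [0, 0, 0], -1], [[504, 527, 81], [0, 0, 0], -1]]'

```text
clock: 1.35
tool_pos: [0.4443, -0.0344, 0.165]
eef_rot: [0.973, -0.229, 0.0, -0.0]
contact_force: [1.0, 0.5, 0.1]
gripper_width: 1.004
```

```bash
python3 -c "
from h import *
go([.4837,-.160,.12])"
```

```text
t 1.35 pos [ 0.4443 -0.0344  0.165 ] yaw -26.45 F [1.  0.5 0.1] w 1.004 j6 0.73
shift mm [91.2 95.  45. ] rot deg [-0.05 -0.04  0.  ]
```

Call:
play_rows --plan '[[[80, 84, 20], [0, 0, 0], -0.2], [[80, 84, 20], [0, 0, 0], -0.2], [[80, 84, 20], [0, 0, 0], -0.2], [[80, 84, 20], [0, 0, 0], -0.2], [[80, 84, 20], [0, 0, 0], -0.2], [[80, 84, 20], [0, 0, 0], -0.2]]'

```text
clock: 1.95
tool_pos: [0.4785, -0.1423, 0.1454]
eef_rot: [0.974, -0.228, 0.0, -0.0]
contact_force: [0.5, 0.2, 0.1]
gripper_width: 0.602
```

```bash
python3 - <<'E'
from h import *
import cv2
go([.4837,-.160,.12])
c=calibration("wrist");a=camera("wrist")[:,:,::-1].copy()
import pickle;pickle.dump((c,a),open("w1.pkl","wb"))
cv2.imwrite("pics/w1.png",a)
for X in[(.4837,-.160,.018),(.5629,-.1218,.018),(.512,-.2403,.018)]:print(proj("wrist",np.array(X),c))
E
```

```text
t 1.95 pos [ 0.4785 -0.1423  0.1454] yaw -26.4 F [0.5 0.2 0.1] w 0.602 j6 0.99
shift mm [12.5 13.5 25.4] rot deg [-0.02 -0.03  0.  ]
[332.55198672 175.88020802]
[253.39261251 116.13150568]
[400.08516947 108.85266129]
```

View pics/w1.png

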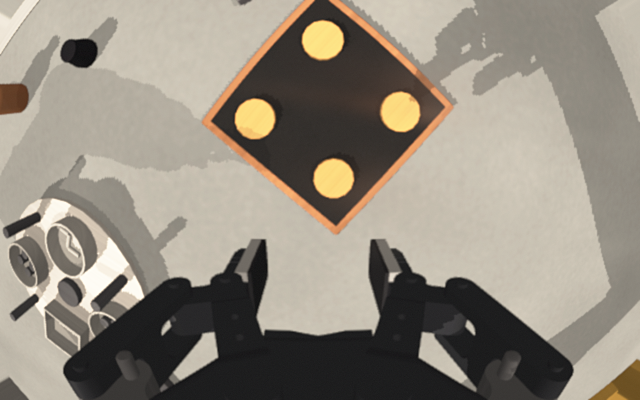

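The wrist view shows blanks at (334,178), (255,118), (400,112) and (323,40), all within about 3 px of my predictions. I'll refine the positions from these.

```bash
python3 - <<'E'
from h import *
import pickle,cv2
c,a=pickle.load(open("w1.pkl","rb"))
h=cv2.cvtColor(a,cv2.COLOR_BGR2HSV)
m=((h[:,:,1]>90)&(h[:,:,2]>190)&(h[:,:,0]>12)&(h[:,:,0]<35)).astype(np.uint8)
n,l,st,ce=cv2.connectedComponentsWithStats(m)
for i in range(1,n):
    if st[i,4]>400 and ce[i][1]<250: print(st[i],ce[i],atz("wrist",ce[i],.018,c))
E
```

```text
[205   0 108 126 715] [259.82237762  54.65594406] [ 0.60918777 -0.15159377  0.018     ]
[ 302   21   42   39 1271] [322.38552321  39.631786  ] [ 0.5960388  -0.20557969  0.018     ]
[ 381   92   39   40 1228] [400.01872964 111.51140065] [ 0.50987531 -0.23923466  0.018     ]
[ 235   99   40   40 1256] [254.53184713 118.40684713] [ 0.56062691 -0.12176746  0.018     ]
[346 120  91 100 515] [393.65048544 168.11456311] [ 0.46585722 -0.21291082  0.018     ]
[ 314  159   40   39 1222] [333.19967267 178.04909984] [ 0.48166483 -0.15965816  0.018     ]
```

```bash
python3 -c "
from h import *
go([.4822,-.1598,.020])"
```

```text
t 2.0 pos [ 0.4786 -0.1422  0.1456] yaw -26.36 F [0.1 0.3 0.5] w 0.601 j6 0.99
shift mm [ 11.   14.3 125.6] rot deg [-0.03 -0.05  0.  ]
```

Call:
play_rows --plan '[[[11, 14.3, 40], [0, 0, 0], -0.2], [[11, 14.3, 80], [0, 0, 0], -0.2], [[11, 14.3, 105], [0, 0, 0], -0.2], [[11, 14.3, 120], [0, 0, 0], -0.2], [[11, 14.3, 125], [0, 0, 0], -0.2], [[11, 14.3, 125], [0, 0, 0], -0.2], [[11, 14.3, 125], [0, 0, 0], -0.2]]'

```text
clock: 2.7
tool_pos: [0.4831, -0.1607, 0.0219]
eef_rot: [0.974, -0.228, 0.001, -0.0]
contact_force: [0.3, -0.6, 0.3]
gripper_width: 0.596
```

```bash
python3 - <<'E'
from h import *
import cv2
go([.4822,-.1598,.009])
cv2.imwrite("pics/w2.png",camera("wrist")[:,:,::-1])
E
```

```text
t 2.7 pos [ 0.4831 -0.1607  0.0219] yaw -26.41 F [ 0.3 -0.6  0.3] w 0.596 j6 1.03
shift mm [-1.3 -0.4 12.9] rot deg [-0.04 -0.15  0.  ]
```

View pics/w2.png

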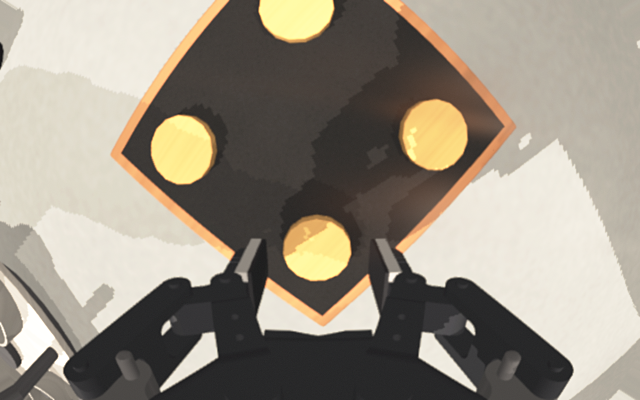

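The blank sits at (317,248), centred between the fingertips at (252,240) and (383,240). I'll lower carefully.

Call:
play_rows --plan '[[[-1, 0, 4], [0, 0, 0], -0.2], [[-1, 0, 8], [0, 0, 0], -0.2], [[-1, 0, 10], [0, 0, 0], -0.2], [[-1, 0, 11], [0, 0, 0], -0.2], [[-1, 0, 11], [0, 0, 0], -0.2], [[-1, 0, 11], [0, 0, 0], -0.2]]'

```text
clock: 3.35
tool_pos: [0.4811, -0.1605, 0.0091]
eef_rot: [0.973, -0.229, -0.0, 0.0]
contact_force: [-0.5, 0.2, -1.0]
gripper_width: 0.599
```

Call:
play_rows --plan '[[[0.5, 0, -1.2], [0, 0, 0], -0.2], [[0.5, 0, -1.2], [0, 0, 0], 0.5], [[0.5, 0, -1.2], [0, 0, 0], 0.5], [[0.5, 0, -1.2], [0, 0, 0], 0.5], [[0.5, 0, -1.2], [0, 0, 0], 0.5], [[0.5, 0, -1.2], [0, 0, 0], 0.5], [[0.5, 0, -1.2], [0, 0, 0], 0.5]]'

```text
clock: 4.05
tool_pos: [0.482, -0.1608, 0.0111]
eef_rot: [0.973, -0.229, 0.001, 0.0]
contact_force: [-1.9, 0.0, 5.0]
gripper_width: 0.386
```

Call:
play_rows --plan '[[[0, 0, 0], [0, 0, 0], 1], [[0, 0, 0], [0, 0, 0], 1], [[0, 0, -5], [0, 0, 0], 1], [[0, 0, -20], [0, 0, 0], 1], [[0, 0, -50], [0, 0, 0], 1], [[0, 0, -90], [0, 0, 0], 1], [[0, 0, -110], [0, 0, 0], 1], [[0, 0, -110], [0, 0, 0], 1]]'

```text
clock: 4.85
tool_pos: [0.4831, -0.1609, 0.1239]
eef_rot: [0.973, -0.229, 0.003, -0.0]
contact_force: [0.2, 0.0, -0.3]
gripper_width: 0.38
```

```bash
python3 - <<'E'
from h import *
import cv2
go([.462,.264,.115])
a=camera("wrist")[:,:,::-1]
cv2.imwrite("pics/w3.png",a)
E
```

```text
t 4.85 pos [ 0.4831 -0.1609  0.1239] yaw -26.45 F [ 0.2  0.  -0.3] w 0.38 j6 1.03
shift mm [-208.2 -371.     8.6] rot deg [-0.12 -0.31  0.  ]
```

View pics/w3.png

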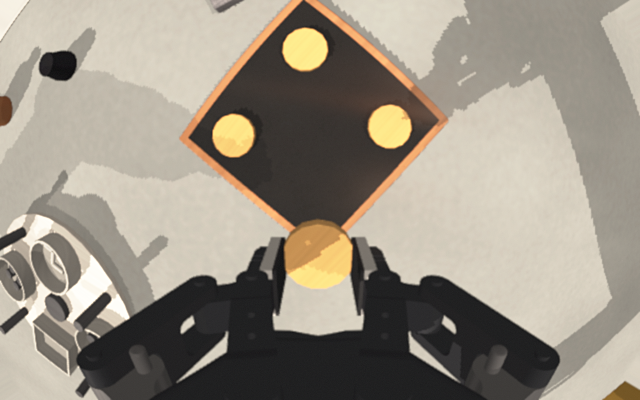

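The blank is held, at (319,255) between the fingertips. The other three are undisturbed on the board.

Call:
play_rows --plan '[[[-272, -371, -30], [0, 0, 0], 1], [[-272, -371, -30], [0, 0, 0], 1], [[-272, -371, -30], [0, 0, 0], 1], [[-272, -371, -30], [0, 0, 0], 1], [[-272, -371, -30], [0, 0, 0], 1], [[-272, -371, -30], [0, 0, 0], 1], [[-272, -371, -30], [0, 0, 0], 1], [[-272, -371, -30], [0, 0, 0], 1], [[-272, -371, -30], [0, 0, 0], 1], [[-272, -371, -30], [0, 0, 0], 1], [[-272, -371, -30], [0, 0, 0], 1], [[-272, -371, -30], [0, 0, 0], 1]]'

```text
clock: 6.1
tool_pos: [0.4029, 0.2919, 0.1489]
eef_rot: [0.973, -0.229, -0.001, 0.001]
contact_force: [-0.9, 0.2, -0.2]
gripper_width: 0.383
```

```bash
python3 - <<'E'
from h import *
import cv2,pickle
go([.462,.264,.115])
c=calibration("wrist");a=camera("wrist")[:,:,::-1]
pickle.dump((c,a),open("w4.pkl","wb"))
cv2.imwrite("pics/w4.png",a)
E
```

```text
t 6.1 pos [0.4029 0.2919 0.1489] yaw -26.46 F [-0.9  0.2 -0.2] w 0.383 j6 0.08
shift mm [65.3 -1.4 33.9] rot deg [0.14 0.03 0.  ]
```

View pics/w4.png

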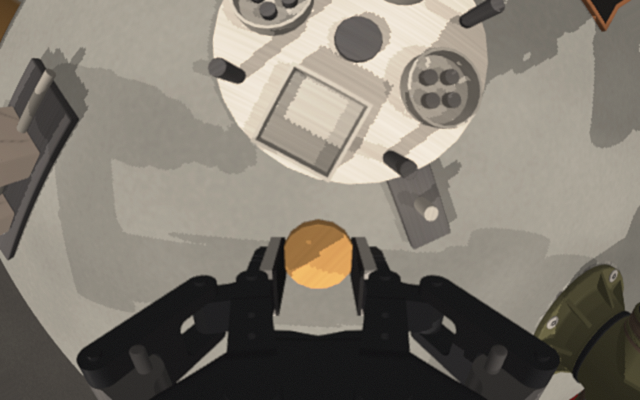

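Square pot rim corners are near (297,67), (370,103), (334,178) and (258,136). The pin top is at about (431,214).

```bash
python3 - <<'E'
from h import *
import pickle
c,a=pickle.load(open("w4.pkl","rb"))
q=[atz("wrist",p,.054,c)[:2] for p in[(297,67),(370,103),(334,178),(258,136)]]
print(q,np.mean(q,0),[np.linalg.norm(q[i]-q[i-1]) for i in range(4)])
print("pin",atz("wrist",(431,213),.048,c),"hub",atz("wrist",(359,39),.045,c))
m=np.array([*np.mean(q,0),.075]);
go(m)
E
```

```text
[array([0.50243251, 0.25906504]), array([0.45321283, 0.22158995]), array([0.41251862, 0.27215917]), array([0.46883051, 0.30995027])] [0.45924861 0.26569111] [np.float64(0.06097869041809673), np.float64(0.06186242570201544), np.float64(0.06490966748937176), np.float64(0.06781737701516939)]
pin [0.34602028 0.20950121 0.048     ] hub [0.50345653 0.20470713 0.045     ]
t 6.15 pos [0.4032 0.2916 0.1493] yaw -26.5 F [ 0.4  0.9 -0. ] w 0.379 j6 0.08
shift mm [61.7 -1.9 74.3] rot deg [0.09 0.02 0.  ]
```

Call:
play_rows --plan '[[[40, -1, 20], [0, 0, 0], 1], [[63, -1.5, 50], [0, 0, 0], 1], [[63, -1.5, 75], [0, 0, 0], 1], [[63, -1.5, 87], [0, 0, 0], 1], [[63, -1.5, 90], [0, 0, 0], 1], [[63, -1.5, 90], [0, 0, 0], 1], [[63, -1.5, 90], [0, 0, 0], 1]]'

```text
clock: 6.85
tool_pos: [0.4609, 0.2665, 0.062]
eef_rot: [0.974, -0.229, 0.001, -0.001]
contact_force: [-0.1, -0.3, -0.1]
gripper_width: 0.38
```

```bash
python3 - <<'E'
from h import *
import cv2
go([.4605,.265,.058])
cv2.imwrite("pics/w5.png",camera("wrist")[:,:,::-1])
t=camera("top")[:,:,::-1]
cv2.imwrite("pics/t5.png",cv2.resize(t[140:340,130:330],None,fx=3,fy=3,interpolation=cv2.INTER_CUBIC))
E
```

```text
t 6.85 pos [0.4609 0.2665 0.062 ] yaw -26.43 F [-0.1 -0.3 -0.1] w 0.38 j6 0.21
shift mm [0.3 1.5 4. ] rot deg [-0.14 -0.07  0.  ]
```

View pics/w5.png

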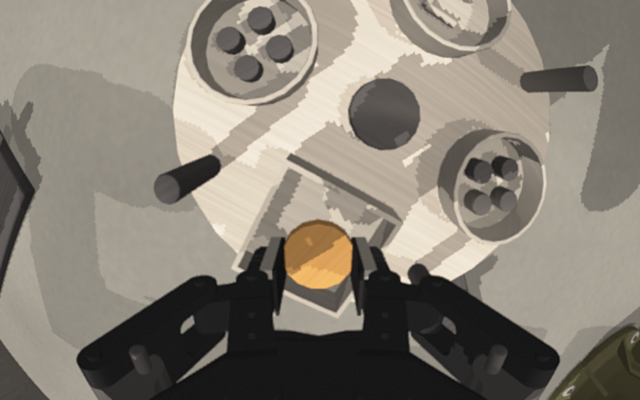

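View pics/t5.png

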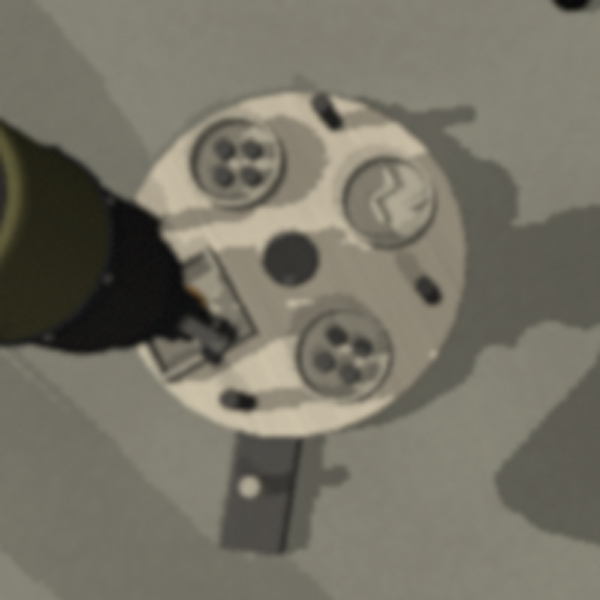

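The blank is over the pot, whose front and back corners show at (290,155), (400,220) and (337,315). Releasing it.

Call:
play_rows --plan '[[[0, 1, 2.5], [0, 0, 0], 1], [[0, 1, 2.5], [0, 0, 0], 1], [[0, 1, 2.5], [0, 0, 0], -0.2], [[0, 1, 2.5], [0, 0, 0], -0.2], [[0, 1, 2.5], [0, 0, 0], -0.2], [[0, 1, 2.5], [0, 0, 0], -0.2], [[0, 1, -20], [0, 0, 0], -0.2], [[0, 1, -50], [0, 0, 0], -0.2], [[-40, 1, -80], [0, 0, 0], -0.2], [[-50, 1, -90], [0, 0, 0], -0.2]]'

```text
clock: 7.95
tool_pos: [0.4148, 0.2888, 0.1541]
eef_rot: [0.974, -0.229, 0.001, -0.002]
contact_force: [0.0, -0.4, 0.5]
gripper_width: 0.6
```

```bash
python3 - <<'E'
from h import *
import cv2
go([.560,-.1225,.14])
cv2.imwrite("pics/w6.png",camera("wrist")[:,:,::-1])
E
```

```text
t 7.95 pos [0.4148 0.2888 0.1541] yaw -26.42 F [ 0.  -0.4  0.5] w 0.6 j6 0.1
shift mm [313.  303.8  13.1] rot deg [-0.29 -0.09  0.  ]
```

View pics/w6.png

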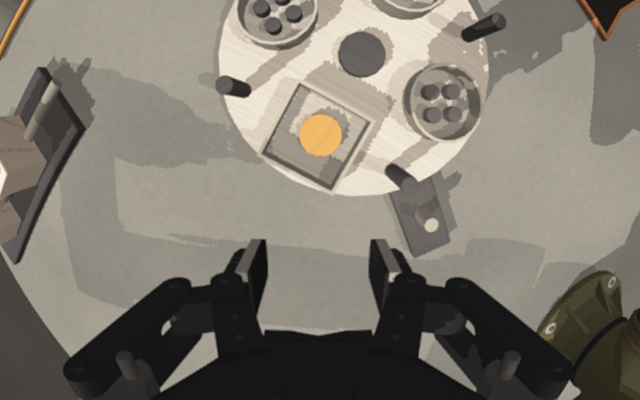

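The first blank lies flat in the square pot at (321,135). On to the second.

Call:
play_rows --plan '[[[314, 303, 20], [0, 0, 0], -0.2], [[314, 303, 20], [0, 0, 0], -0.2], [[314, 303, 20], [0, 0, 0], -0.2], [[314, 303, 20], [0, 0, 0], -0.2], [[314, 303, 20], [0, 0, 0], -0.2], [[314, 303, 20], [0, 0, 0], -0.2], [[314, 303, 20], [0, 0, 0], -0.2], [[314, 303, 20], [0, 0, 0], -0.2], [[314, 303, 20], [0, 0, 0], -0.2], [[314, 303, 20], [0, 0, 0], -0.2], [[314, 303, 20], [0, 0, 0], -0.2], [[314, 303, 20], [0, 0, 0], -0.2]]'

```text
clock: 9.2
tool_pos: [0.561, -0.1234, 0.1297]
eef_rot: [0.974, -0.229, -0.0, 0.0]
contact_force: [0.0, -0.9, -0.4]
gripper_width: 0.601
```

```bash
python3 - <<'E'
from h import *
go([.561,-.1220,.022])
E
```

```text
t 9.2 pos [ 0.561  -0.1234  0.1297] yaw -26.43 F [ 0.  -0.9 -0.4] w 0.601 j6 0.98
shift mm [ -0.6  -1.3 107.7] rot deg [0.02 0.04 0.  ]
```

Call:
play_rows --plan '[[[-0.5, -1.3, 40], [0, 0, 0], -0.2], [[-0.5, -1.3, 80], [0, 0, 0], -0.2], [[-0.5, -1.3, 100], [0, 0, 0], -0.2], [[-0.5, -1.3, 107], [0, 0, 0], -0.2], [[-0.5, -1.3, 107], [0, 0, 0], -0.2], [[-0.5, -1.3, 107], [0, 0, 0], -0.2]]'

```text
clock: 9.8
tool_pos: [0.5625, -0.122, 0.0252]
eef_rot: [0.974, -0.228, 0.001, -0.0]
contact_force: [0.4, 0.4, 0.7]
gripper_width: 0.597
```

```bash
python3 - <<'E'
from h import *
import cv2
go([.561,-.1220,.0105])
cv2.imwrite("pics/w7.png",camera("wrist")[:,:,::-1])
E
```

```text
t 9.8 pos [ 0.5625 -0.122   0.0252] yaw -26.39 F [0.4 0.4 0.7] w 0.597 j6 0.97
shift mm [-1.4  0.6 14.7] rot deg [-0.04 -0.15  0.  ]
```

View pics/w7.png

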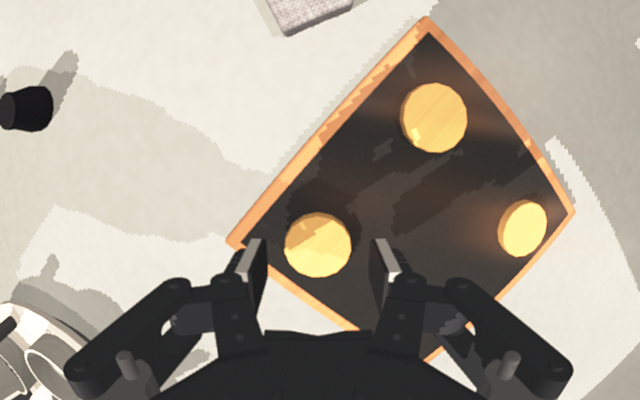

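The second blank is at (317,245), centred between the fingertips.

Call:
play_rows --plan '[[[-1, 0.3, 5], [0, 0, 0], -0.2], [[-1, 0.3, 10], [0, 0, 0], -0.2], [[-1, 0.3, 12], [0, 0, 0], -0.2], [[-1, 0.3, 13], [0, 0, 0], -0.2], [[-1, 0.3, 13], [0, 0, 0], -0.2], [[-1, 0.3, 13], [0, 0, 0], -0.2]]'

```text
clock: 10.45
tool_pos: [0.5604, -0.1224, 0.0103]
eef_rot: [0.973, -0.229, 0.0, 0.0]
contact_force: [-0.3, 0.1, -0.2]
gripper_width: 0.6
```

Call:
play_rows --plan '[[[0, 0, 0], [0, 0, 0], 1], [[0, 0, 0], [0, 0, 0], 1], [[0, 0, 0], [0, 0, 0], 1], [[0, 0, 0], [0, 0, 0], 1], [[0, 0, 0], [0, 0, 0], 1], [[0, 0, 0], [0, 0, 0], 1], [[0, 0, -5], [0, 0, 0], 1], [[0, 0, -20], [0, 0, 0], 1], [[0, 0, -60], [0, 0, 0], 1], [[0, 0, -110], [0, 0, 0], 1], [[0, 0, -140], [0, 0, 0], 1], [[0, 0, -140], [0, 0, 0], 1]]'

```text
clock: 11.65
tool_pos: [0.5628, -0.1227, 0.1575]
eef_rot: [0.973, -0.229, 0.005, -0.001]
contact_force: [-0.3, 0.7, -0.9]
gripper_width: 0.384
```

```bash
python3 - <<'E'
from h import *
import cv2
go([.4150,.2886,.154])
cv2.imwrite("pics/w8.png",camera("wrist")[:,:,::-1])
E
```

```text
t 11.65 pos [ 0.5628 -0.1227  0.1575] yaw -26.45 F [-0.3  0.7 -0.9] w 0.384 j6 0.97
shift mm [-315.6 -302.5    1.6] rot deg [-0.21 -0.54  0.  ]
```

View pics/w8.png

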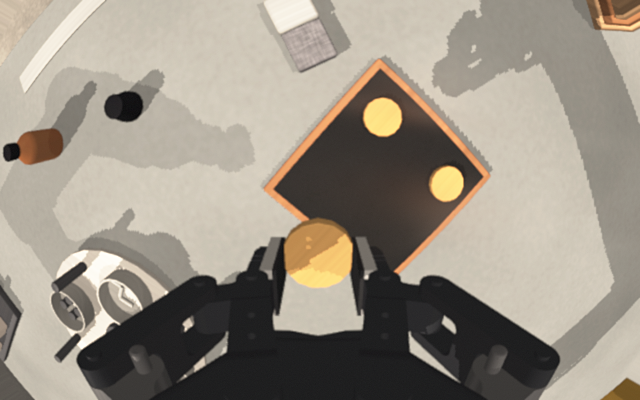

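The second blank is held, and two are left on the board at (382,117) and (446,183).

Call:
play_rows --plan '[[[-264, -301, 25], [0, 0, 0], 1], [[-264, -301, 25], [0, 0, 0], 1], [[-264, -301, 25], [0, 0, 0], 1], [[-264, -301, 25], [0, 0, 0], 1], [[-264, -301, 25], [0, 0, 0], 1], [[-264, -301, 25], [0, 0, 0], 1], [[-264, -301, 25], [0, 0, 0], 1], [[-264, -301, 25], [0, 0, 0], 1], [[-264, -301, 25], [0, 0, 0], 1], [[-264, -301, 25], [0, 0, 0], 1], [[-264, -301, 25], [0, 0, 0], 1], [[-264, -301, 25], [0, 0, 0], 1]]'

```text
clock: 12.9
tool_pos: [0.4585, 0.2636, 0.1251]
eef_rot: [0.973, -0.23, -0.0, 0.0]
contact_force: [0.4, -0.4, -0.2]
gripper_width: 0.386
```

```bash
python3 - <<'E'
from h import *
go([.4605,.265,.0585])
E
```

```text
t 12.9 pos [0.4585 0.2636 0.1251] yaw -26.55 F [ 0.4 -0.4 -0.2] w 0.386 j6 0.2
shift mm [ 1.2 -2.2 66.6] rot deg [0.03 0.   0.  ]
```

Call:
play_rows --plan '[[[1.2, -2, 30], [0, 0, 0], 1], [[1.2, -2, 55], [0, 0, 0], 1], [[1.2, -2, 64], [0, 0, 0], 1], [[1.2, -2, 66], [0, 0, 0], 1], [[1.2, -2, 66], [0, 0, 0], 1], [[1.2, -2, 66], [0, 0, 0], 1]]'

```text
clock: 13.5
tool_pos: [0.4609, 0.2664, 0.0609]
eef_rot: [0.973, -0.229, 0.001, -0.001]
contact_force: [-0.5, -0.3, -0.6]
gripper_width: 0.383
```

Call:
play_rows --plan '[[[0, 0, 0], [0, 0, 0], -0.2], [[0, 0, 0], [0, 0, 0], -0.2], [[0, 0, 0], [0, 0, 0], -0.2], [[0, 0, 0], [0, 0, 0], -0.2], [[0, 0, -20], [0, 0, 0], -0.2], [[0, 0, -50], [0, 0, 0], -0.2], [[-40, 0, -80], [0, 0, 0], -0.2], [[-50, 0, -90], [0, 0, 0], -0.2]]'

```text
clock: 14.3
tool_pos: [0.415, 0.2899, 0.1531]
eef_rot: [0.974, -0.228, 0.001, -0.002]
contact_force: [1.2, 0.5, 0.2]
gripper_width: 0.599
```

```bash
python3 - <<'E'
from h import *
import cv2,pickle
go([.492,.0985,.14])
c=calibration("wrist");a=camera("wrist")[:,:,::-1]
pickle.dump((c,a),open("w9.pkl","wb"))
cv2.imwrite("pics/w9.png",a)
cv2.imwrite("pics/w9c.png",cv2.resize(a[0:260,180:520],None,fx=2.3,fy=2.3,interpolation=cv2.INTER_CUBIC))
E
```

```text
t 14.3 pos [0.415  0.2899 0.1531] yaw -26.42 F [1.2 0.5 0.2] w 0.599 j6 0.1
shift mm [154.1 137.2  12.7] rot deg [-0.29 -0.09  0.  ]
```

View pics/w9c.png

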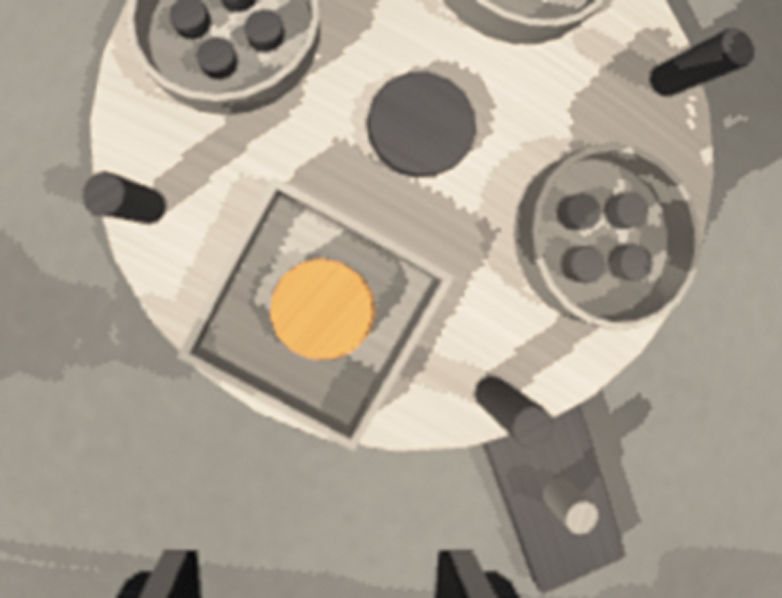

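The blanks are stacked in the square pot at crop position (322,308). Peg tops are at crop (105,193), (738,47) and (533,427), and the pin top is at (581,517).

```bash
python3 - <<'E'
from h import *
import pickle
c,a=pickle.load(open("w9.pkl","rb"))
W=lambda p,z:atz("wrist",((p[0]+.5)/2.3-.5+180,(p[1]+.5)/2.3-.5),z,c)[:2]
P=[W(p,.088) for p in[(105,193),(533,427),(738,47)]]
print(P,"mid of opposite",(P[0]+P[2])/2,[np.linalg.norm(P[i]-P[i-1]) for i in range(3)])
C=(P[0]+P[2])/2
for p in P:print(np.degrees(np.arctan2(*(p-C)[::-1])),np.linalg.norm(p-C))
q=W((581,516),.048);print("pin",q,np.linalg.norm(q-C),np.degrees(np.arctan2(*(q-C)[::-1])))
E
```

```text
[array([0.52372134, 0.30583294]), array([0.40228679, 0.22176102]), array([0.48687685, 0.10037415])] mid of opposite [0.5052991  0.20310355] [np.float64(0.20873627266850037), np.float64(0.1476971196744427), np.float64(0.14795354769093313)]
79.83333198957665 0.10436813633425018
169.73394233857806 0.10468828891210948
-100.16666801042335 0.10436813633425018
pin [0.34648254 0.20970619] 0.15895375267928727 177.6193529738239
```

```bash
python3 - <<'E'
from h import *
go([.4032,.2210,.115],-10)
E
```

```text
t 14.35 pos [0.4148 0.2904 0.1536] yaw -26.35 F [-0.3  1.3  1.6] w 0.6 j6 0.1
shift mm [20.4 67.5 38.2] rot deg [ -0.33  -0.13 -16.35]
```

Call:
play_rows --plan '[[[20, 67, 20], [0, 0, -8], -0.2], [[20, 67, 37], [0, 0, -16.3], -0.2], [[20, 67, 37], [0, 0, -16.3], -0.2], [[20, 67, 37], [0, 0, -16.3], -0.2], [[20, 67, 37], [0, 0, -16.3], -0.2]]'

```text
clock: 14.85
tool_pos: [0.4039, 0.22, 0.1129]
eef_rot: [0.996, -0.089, 0.0, -0.0]
contact_force: [-0.3, -0.0, 0.1]
gripper_width: 0.602
```

```bash
python3 - <<'E'
from h import *
import cv2
go([.4032,.2210,.057],-10)
c=calibration("wrist");print(proj("wrist",np.array([.4032,.221,.088]),c))
cv2.imwrite("pics/w10.png",camera("wrist")[:,:,::-1])
E
```

```text
t 14.85 pos [0.4039 0.22   0.1129] yaw -10.24 F [-0.3 -0.   0.1] w 0.602 j6 0.45
shift mm [-0.9 -0.8 55.9] rot deg [-0.03 -0.05 -0.24]
[316.31555178 233.58308463]
```

View pics/w10.png

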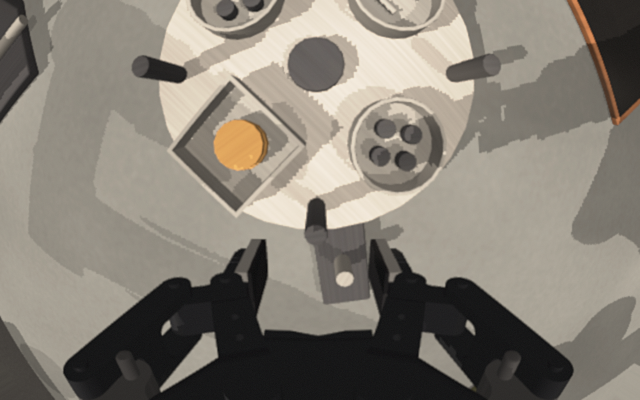

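The peg top is at (316,231) against a predicted (316,234), so it's aligned. Descending and gripping.

Call:
play_rows --plan '[[[-0.5, -0.5, 30], [0, 0, 0], -0.2], [[-0.5, -0.5, 48], [0, 0, 0], -0.2], [[-0.5, -0.5, 55], [0, 0, 0], -0.2], [[-0.5, -0.5, 55], [0, 0, 0], -0.2], [[-0.5, -0.5, 55], [0, 0, 0], 0.3], [[-0.5, -0.5, 55], [0, 0, 0], 0.5], [[-0.5, -0.5, 55], [0, 0, 0], 0.6]]'

```text
clock: 15.6
tool_pos: [0.4034, 0.2205, 0.0582]
eef_rot: [0.996, -0.089, 0.0, -0.001]
contact_force: [0.3, 0.1, 0.9]
gripper_width: 0.197
```

Call:
play_rows --plan '[[[0, 0, 0], [0, 0, 0], 1], [[0, 0, 0], [0, 0, 0], 1], [[0, 0, 0], [0, 0, 0], 1], [[0, 0, 0], [0, 0, 0], 1], [[0, 0, 0], [0, 0, 0], 1]]'

```text
clock: 16.1
tool_pos: [0.4034, 0.2205, 0.0584]
eef_rot: [0.996, -0.088, 0.001, -0.001]
contact_force: [-1.9, 0.3, 5.8]
gripper_width: 0.146
```

```bash
python3 - <<'E'
from h import *
import cv2
go([.4032,.2210,.057],-10)
s=manip.observe();R=Ro.from_quat(s["eef_rot"]);g=s["tool_pos"]-.019*R.as_matrix()[:,2];print("grasp",g)
cv2.imwrite("pics/w11.png",camera("wrist")[:,:,::-1])
E
```

```text
t 16.1 pos [0.4034 0.2205 0.0584] yaw -10.14 F [-1.9  0.3  5.8] w 0.146 j6 0.45
shift mm [-0.3 -0.5  1.4] rot deg [-0.07 -0.06 -0.14]
grasp [0.4033499  0.22043533 0.07735294]
```

View pics/w11.png

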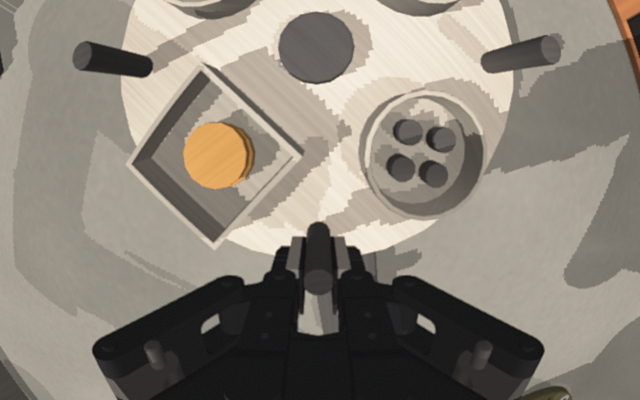

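The peg is gripped at (318,270) and the stack in the pot is at (218,155). Turning now in two arcs.

Call:
play_rows --plan '[[[0, 1.8, 0], [0, 0, -1], 1], [[0.1, 5.5, 0], [0, 0, -3], 1], [[0.6, 11, 0], [0, 0, -6], 1], [[1.3, 16.4, 0], [0, 0, -9], 1], [[2.3, 21.8, 0], [0, 0, -12], 1], [[3.6, 27.2, 0], [0, 0, -15], 1], [[5.1, 32.4, 0], [0, 0, -18], 1], [[7, 37.6, 0], [0, 0, -21], 1], [[9.1, 42.7, 0], [0, 0, -24], 1], [[10.6, 46, 0], [0, 0, -26], 1], [[11.4, 47.7, 0], [0, 0, -27], 1], [[11.4, 47.7, 0], [0, 0, -27], 1]]'

```text
clock: 17.35
tool_pos: [0.4068, 0.1714, 0.0583]
eef_rot: [0.989, 0.146, 0.001, -0.0]
contact_force: [4.0, 1.6, 5.1]
gripper_width: 0.144
```

```bash
python3 - <<'E'
from h import *
go([.4032,.2210,.057],-10)
p=manip.observe()["tool_pos"][:2]-[.5065,.2025];print(np.linalg.norm(p),np.degrees(np.arctan2(p[1],p[0]))%360)
E
```

```text
t 17.35 pos [0.4068 0.1714 0.0583] yaw 16.83 F [4.  1.6 5.1] w 0.144 j6 1.0
shift mm [ 11.  -48.5   1.3] rot deg [-0.05 -0.15 26.83]
0.10448219052038044 197.3328612199186
```

Call:
play_rows --plan '[[[0, 1.8, 0], [0, 0, -1], 1], [[0.1, 5.5, 0], [0, 0, -3], 1], [[0.6, 11, 0], [0, 0, -6], 1], [[1.3, 16.4, 0], [0, 0, -9], 1], [[2.3, 21.8, 0], [0, 0, -12], 1], [[3.6, 27.2, 0], [0, 0, -15], 1], [[5.1, 32.4, 0], [0, 0, -18], 1], [[7, 37.6, 0], [0, 0, -21], 1], [[8.7, 41.9, 0], [0, 0, -23.5], 1], [[9.4, 43.5, 0], [0, 0, -24.5], 1], [[9.8, 44.4, 0], [0, 0, -25], 1], [[9.8, 44.4, 0], [0, 0, -25], 1]]'

```text
clock: 18.55
tool_pos: [0.4292, 0.1324, 0.0583]
eef_rot: [0.934, 0.357, 0.002, -0.0]
contact_force: [4.8, 2.9, 5.8]
gripper_width: 0.144
```

```bash
python3 - <<'E'
from h import *
import cv2,pickle
go([.4032,.2210,.057],-10)
p=manip.observe()["tool_pos"][:2]-[.5065,.2025];print(np.linalg.norm(p),np.degrees(np.arctan2(p[1],p[0]))%360)
c=calibration("wrist");a=camera("wrist")[:,:,::-1];t=camera("top")[:,:,::-1]
pickle.dump((c,a,t),open("w12.pkl","wb"))
cv2.imwrite("pics/w12.png",a)
cv2.imwrite("pics/t12.png",cv2.resize(t[165:330,150:310],None,fx=3.6,fy=3.6,interpolation=cv2.INTER_CUBIC))
E
```

```text
t 18.55 pos [0.4292 0.1324 0.0583] yaw 41.84 F [4.8 2.9 5.8] w 0.144 j6 1.55
shift mm [ 39.8 -83.4   1.4] rot deg [-0.06 -0.2  51.84]
0.10437288865915391 222.2093270146107
```

View pics/w12.png

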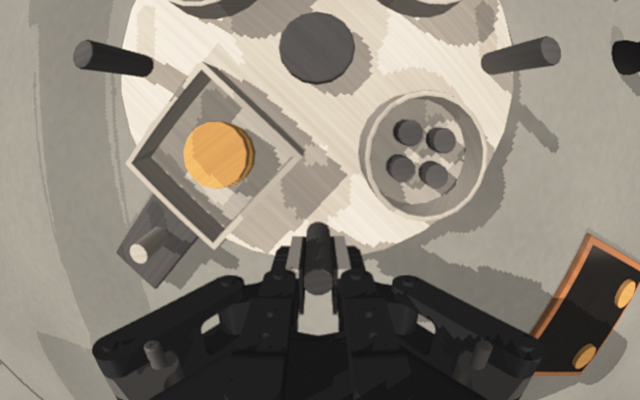

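View pics/t12.png

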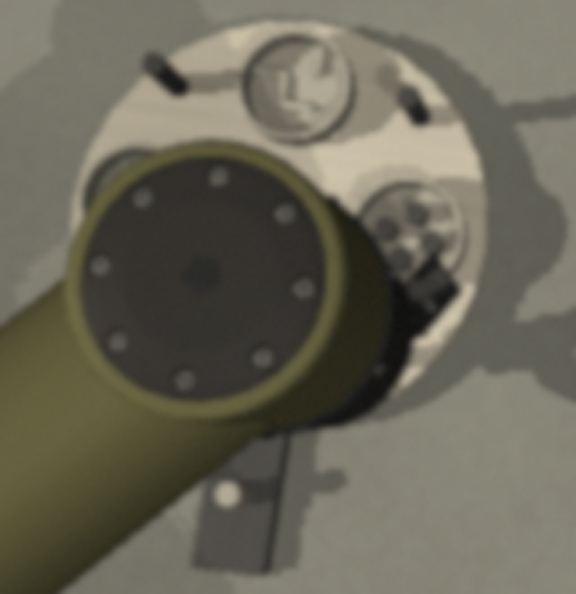

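```bash
python3 - <<'E'
import pickle,cv2
c,a,t=pickle.load(open("w12.pkl","rb"))
cv2.imwrite("pics/c12.png",cv2.resize(a[40:300,60:360],None,fx=2.6,fy=2.3,interpolation=cv2.INTER_CUBIC))
cv2.imwrite("pics/c13.png",cv2.resize(a[0:100,60:580],None,fx=1.5,fy=3,interpolation=cv2.INTER_CUBIC))
E
```

```text
(no output)
```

View pics/c12.png

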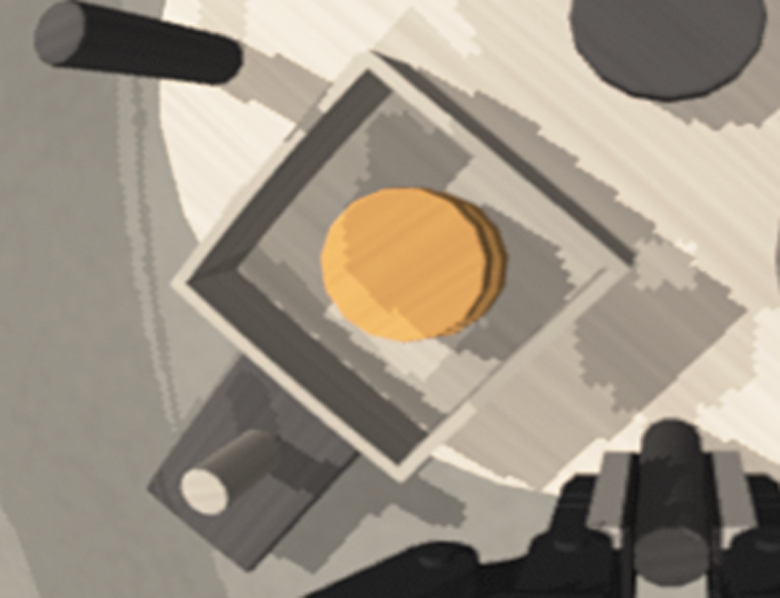

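View pics/c13.png

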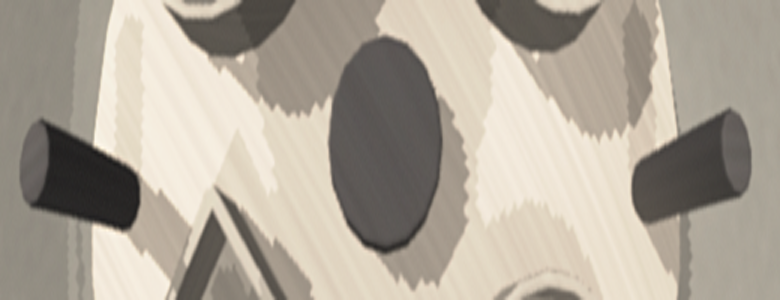

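```bash
cat > m.py <<'E'
from h import *
def meas(c,pl,pr,pin,cor,tong):
    A=lambda p,z:atz("wrist",p,z,c)[:2]
    ang=lambda v:np.degrees(np.arctan2(v[1],v[0]))%360
    L,Rr=A(pl,.088),A(pr,.088);C=(L+Rr)/2
    d=ang(L-C)
    print("C",C,"dist",np.linalg.norm(L-Rr),"pot from pegs",d+45)
    q=A(pin,.048);print("pin",q,"r",np.linalg.norm(q-C),ang(q-C))
    k=np.array([A(p,.054) for p in cor]);m=k.mean(0)
    print("sides",[round(np.linalg.norm(k[i]-k[i-1]),4) for i in range(4)],"pot",m,np.linalg.norm(m-C),ang(m-C),"side dirs",[round(ang(k[i]-k[i-1])%90,1) for i in range(4)])
    t=np.mean([A(p,.016) for p in tong],0);print("tongue",np.linalg.norm(t-C),ang(t-C), "pin-pot dir",ang(q-m))
E
python3 - <<'E'
from m import *
import pickle
c,a,t=pickle.load(open("w12.pkl","rb"))
u=lambda p:(60+(p[0]+.5)/2.6-.5,40+(p[1]+.5)/2.3-.5)
meas(c,(82.8,53.8),(551.2,50.3),u((205,491)),[u(p) for p in[(172,282),(365,55),(635,265),(401,482)]],[u((148,489)),u((248,572))])
f=lambda p:((p[0]+.5)/3.6-.5+150,(p[1]+.5)/3.6-.5+165)
q=atz("top",f((227,493)),.048);print(q)
E
```

```text
C [0.50566707 0.20277966] dist 0.2090497784952125 pot from pegs 177.20651184992926
pin [0.34640487 0.20939419] r 0.15939950423085927 177.6217419483013
sides [np.float64(0.0697), np.float64(0.0679), np.float64(0.0694), np.float64(0.0709)] pot [0.42591536 0.20683212] 0.07985460761919526 177.0911064216914 side dirs [np.float64(86.7), np.float64(86.7), np.float64(89.2), np.float64(87.1)]
tongue 0.20334790984256892 177.71850283829883 pin-pot dir 178.15439763012404
[0.3491169  0.20909189 0.048     ]
```

About 0.5° short, so a small correction, then hold still.

Call:
play_rows --plan '[[[0, 0.4, 0], [0, 0, -0.2], 1], [[0, 0.9, 0], [0, 0, -0.5], 1], [[0, 0.9, 0], [0, 0, -0.5], 1], [[0, 0.9, 0], [0, 0, -0.5], 1], [[0, 0.9, 0], [0, 0, -0.5], 1], [[0, 0.9, 0], [0, 0, -0.5], 1], [[0, 0.9, 0], [0, 0, -0.5], 1], [[0, 0.9, 0], [0, 0, -0.5], 1]]'

```text
clock: 19.45
tool_pos: [0.4297, 0.1318, 0.0583]
eef_rot: [0.933, 0.361, 0.002, -0.0]
contact_force: [4.0, 2.9, 4.4]
gripper_width: 0.146
```

```bash
python3 - <<'E'
from h import *
import cv2,pickle
go([.4032,.2210,.057],-10)
p=manip.observe()["tool_pos"][:2]-[.5065,.2025];print(np.linalg.norm(p),np.degrees(np.arctan2(p[1],p[0]))%360)
c=calibration("wrist");a=camera("wrist")[:,:,::-1];t=camera("scene")[:,:,::-1]
pickle.dump((c,a,t),open("w14.pkl","wb"))
cv2.imwrite("pics/c14.png",cv2.resize(a[40:300,60:360],None,fx=2.6,fy=2.3,interpolation=cv2.INTER_CUBIC))
cv2.imwrite("pics/c15.png",cv2.resize(a[0:100,60:580],None,fx=1.5,fy=3,interpolation=cv2.INTER_CUBIC))
cv2.imwrite("pics/s14.png",t)
E
```

```text
t 19.45 pos [0.4297 0.1318 0.0583] yaw 42.34 F [4.  2.9 4.4] w 0.146 j6 1.56
shift mm [ 40.5 -83.8   1.4] rot deg [-0.06 -0.2  52.34]
0.10436238144864358 222.64118812379633
```

View pics/c14.png

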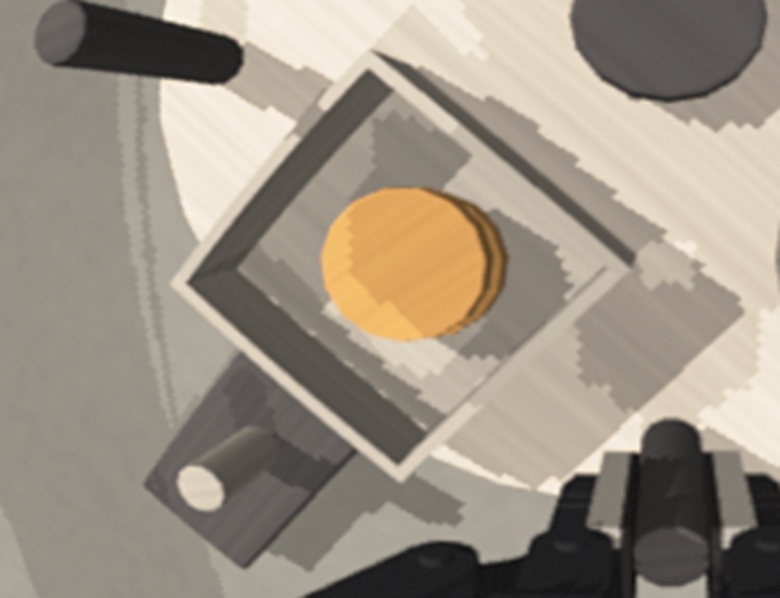

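View pics/c15.png

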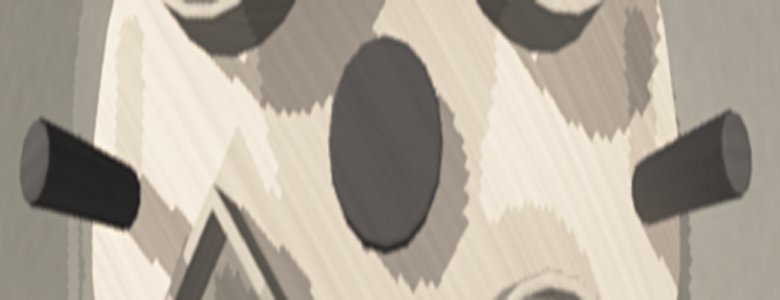

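View pics/s14.png

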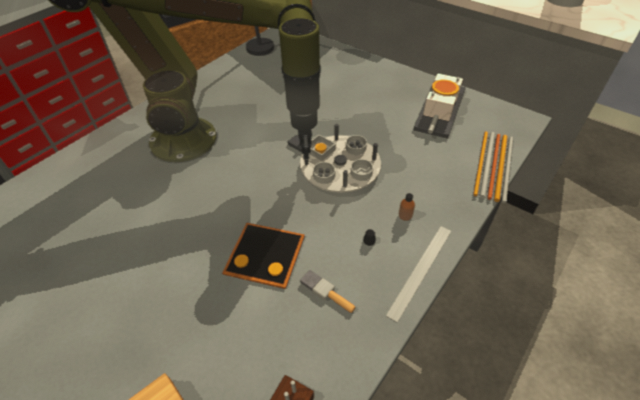

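The close view has the pin top at crop (201,487), and the pot with both stacked blanks facing it. The scene view shows two blanks left on the board at (241,261) and (275,269). The loupe, bottle and brush haven't moved.

```bash
python3 - <<'E'
from m import *
import pickle
c,a,t=pickle.load(open("w14.pkl","rb"))
u=lambda p:(60+(p[0]+.5)/2.6-.5,40+(p[1]+.5)/2.3-.5)
meas(c,(82.8,53.8),(551.2,50.6),u((201,487)),[u(p) for p in[(172,282),(365,55),(635,265),(401,482)]],[u((144,485)),u((245,568))])
print(abs(manip.observe()["joint_velocities"]).max())
E
```

```text
C [0.505535   0.20281965] dist 0.2090413131260614 pot from pegs 177.6652453781454
pin [0.34649557 0.20954623] r 0.15918161045445264 177.57811348324856
sides [np.float64(0.0697), np.float64(0.0679), np.float64(0.0694), np.float64(0.0709)] pot [0.42580671 0.20622687] 0.0798010580053549 177.5529242170108 side dirs [np.float64(87.2), np.float64(87.2), np.float64(89.7), np.float64(87.5)]
tongue 0.20290043657595894 177.72185338901957 pin-pot dir 177.6034361805996
0.0013524231382876744
```

The pot, pin and tongue directions now agree within 0.2°, and the arm is still and gripping. Handing in.

```bash
python3 -c "
from rig import manip
print(manip.finish_job())"
```

```text
the job is handed in; nothing more can be done
None
```

The job is done and handed in at about 19.6 s of the 67 s allowed. Two blanks are in the square pot, and the pot is lined up with the index pin. The arm is still and still gripping the peg.

- **Blanks:** The last pictures show the two moved blanks lying stacked inside the square pot, the second on top of the first. The other two are still on the board.
- **Bystanders:** The loupe, bottle and brush look untouched in the last scene picture.
- **Turntable:** I gripped the peg next to the square pot and turned it about 52.5° anticlockwise in two arcs, then added a 0.5° correction. The last wrist picture puts the pot at 177.55° by its corners or 177.67° by the pegs. It puts the pin at 177.58° and the tongue at 177.72°, so all agree within 0.2°.
- **Forces:** The wrist force readings stayed below about 8 N at every reading, and the arm was stationary at hand-in.
- **Disagreements:** The top and wrist cameras differed by about 2–3 mm in absolute position. I averaged the two for the grip point and the turning centre, and used the wrist camera alone for the final alignment.

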